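Close the bench tumbler and select its programme

TASK

The bolts are in the bench tumbler, ready to be deburred. Lock the lid on the bowl (set it in with its two lugs in the collar's gaps, push it down against the sealing ring and turn it clockwise until it springs up into its notch) and turn the selector on the sloping panel to the mark with three dots. Leave the wrench, the pliers and the roll of tape where they are.

Things in the scene. Friction and masses are not known exactly. Their poses are not given: they have to be found in the camera images.
- tumbler: bench parts tumbler, grey, 330 mm wide (y), 166 mm deep (x), fixed. Origin under its middle, x to its back (away from the robot), y to its left, z up. The bowl stands at the right (80 mm to -y), the sloping panel with the selector at the left (82 mm to +y); behind the panel a motor housing rises to 198 mm; its hood, from 152 mm up, ends 48 mm behind the selector: no room for an upright gripper.
- bowl_mouth (a point): centre of the bowl's mouth, level with the collar's top, 122 mm above the bench; collar 150 mm across, 128 mm inside; axes as the tumbler's. The lid, set in through the collar's gaps, rests on the sealing ring with its underside 8 mm below this point, its bar on the line of the gaps. Locked, its underside is 12 mm below this point and its bar lies along the tumbler's x axis.
- collar_gap (a point): middle of one of the two gaps (34 degrees wide, half a turn apart) between the collar's inward tabs, at the collar's top, 60 mm from bowl_mouth, 75 degrees counter-clockwise (from above) of the tumbler's x axis. The lid's lugs go down here, then, pushed down, turn 75 degrees clockwise under the tabs to a stop; there the tabs have notches into which the lugs spring up.
- seal_ring (a joint): how far the sprung rubber sealing ring in the bowl is pressed down, m: 0 free, 0.004 with the lid locked. To pass under the tabs the lid must be held 8 to 12 mm below where it first rests (ring at 0.008 to 0.012); the ring's spring takes 4 N at first, about 11 N at 0.012; hard stop at 0.013.
- tumbler_lid: the loose lid, about 0.22 kg: aluminium disc 100 mm across, 10 mm thick; on top a black grip bar 84 mm long (x), 16 mm wide (y), its top 49 mm above the underside; two steel lugs at the disc's edge in line with the bar, 6 mm thick, 18 degrees wide, 122 mm across their tips. Origin at the centre of its underside, z up, x along the bar (either way round is the same).
- selector (a joint): angle of the selector, rad, clockwise as seen facing the panel. Five click stops 27 degrees (0.471) apart, marked on the panel from left to right: ring (off) 0, one dot 0.471, two dots 0.942, three dots 1.414, four dots 1.885. A sprung ball draws it into the nearest stop (up to about 0.07 Nm); it stays there when released.
- selector_grip (a point): on the selector's axis where to grip, 30 mm off the panel. Black grip bar 60 mm long, 15 mm wide; its top is 11 mm above this point, the disc under it 20 mm below. z points out along the axis, 26 degrees from vertical towards the tumbler's front; x along the bar to the end with the white pointer line; both turn with it. Pointer straight up the slope: two dots.
- wrench_14: bystander: steel wrench, 208 mm long, lying on the bench; origin under its middle
- pliers_red: bystander: red-handled pliers, 185 mm long, lying on the bench; origin under their middle
- tape_roll: bystander: roll of pale tape, 104 mm across, 25 mm high, lying flat; origin under its middle

How it is judged:
By the outcome, as a careful person would: the job done as asked, in the order asked, and still so for the second after the job is handed in, with the robot touching nothing.
It also fails if it takes over 69 s, if anything falls off the work surface, if the arm or the gripper's body presses on something with over 40 N, if the wrist force passes 120 N, or if a joint passes its speed limit or range.

ROBOT

A 7-joint arm with a two-finger parallel gripper is mounted at the origin on a cart in front of the work surface, level with it; the furniture and walls round the work are solid. World frame = base frame: x ahead of the robot, y to its left, z up, the work surface at z = 0. Lengths are in m, angles in rad, forces in N, time in s.
With the tool pointing down it reaches from about 0.425 to 0.975 m from the base axis. Payload 16.7 kg.
Tool frame: the origin (TCP) lies midway between the tips of the shut fingers; the grasp point (between the pads) lies 19 mm behind it; z points along the fingers, y is the line along which they close (so a half turn about z gives the same grasp; the last joint's range is limited). The gripper opens to 85 mm and grips with 20 to 120 N. Pads are 22 mm wide; open, the fingers measure 114 mm over their backs; the gripper's body (76 mm by 85 mm) begins 54 mm behind the grasp point. The pads swing forward as they close: fully open they stand 13 mm farther back than shut.
Start: joints at [-1.415, 0.426, 0.074, 1.606, -0.034, 1.111, -0.067], TCP at [0.203, 0.644, 0.2] pointing down, gripper open.
Joint ranges: [-2.85, 2.85], [-0.5, 2.14], [-1.23, 1.37], [0.21, 2.46], [-1.02, 4.16], [0.16, 2.05], [-2.73, 2.73]. Speed limits (rad/s): [1.89, 1.89, 2.39, 2.39, 3.01, 3.01, 3.01].

INTERFACE

Orientations are given as a rotation vector (axis times angle).
In Python, from station import env, read_camera gives the robot as it stands. The module is installed in compiled form; this text tells all that it offers. Calls block until the motion is done:
- env.move_pose(position, orientation): joint-space move of the TCP to a pose.
- env.servo_line(position, frame=None, feed=0.15, f_stop=None): straight line of the TCP; frame=None keeps the orientation; feed is the mean speed in m/s. With f_stop (N) it stops when the force on the tool has changed by that much, and returns True; else False.
- env.movej(angles): joint-space move.
- env.gripper_to(opening): finger opening in m; the grip force is fixed at half the most; returns when the fingers have stopped.
- env.sleep(seconds).
- env.solve_ik(position, orientation): joint angles nearest the present ones, or None.
- env.state(): the state.
- read_camera(name): name is "scene" or "top" or "wrist"; returns a dict with "image" (420x560x3 uint8, red, green, blue), "camera_matrix" (3x3 intrinsics, pixels), "k1" (the pictures are not rectified: a ray, as slopes to the right and down, at radius r is drawn at 1 + k1 r^2 times it, then the intrinsics apply), "xyz" and "attitude" of the camera in the world; the wrist camera has in their place "hand_eye" (4x4, takes a point from camera to tool coordinates, whose origin is the TCP and whose axes are the flange's). Camera axes: x right, y up, looking along -z (the intrinsics and any distortion apply to the point x, -y, -z); pixel columns grow to the right and rows downward; lengths in m; the calibration is good to about 2 mm. A picture is of the moment at which its call begins: read the wrist's pose just before it. There is no depth.
A pose or a line that the arm cannot do raises env.IKError and nothing moves.
- env.finish_job(): hands the job in; it is judged then, once.
The state is a dict: "time": time; "joint_pos": joint angles; "qvel": joint speeds; "joint_efforts": joint torques, N m; "ee_pos": TCP position; "tool_rot": TCP orientation; "contact_force": force on the tool from outside, world axes, zero at the start; "ft_torque": the same for the moment, N m; "gripper_width": finger opening in m; "grip_force": force on a finger pad.
Only numpy, scipy, OpenCV 4.12 (cv2) and the standard library are available. Lean on these libraries where they do the work, as an engineer would, in place of code of your own. Each camera call takes 0.05 s, during which the arm holds its last target. There are 200 camera calls.

## Working session

There is one attempt and no reset: what is moved stays moved. The work goes in short steps, each a Python script; the robot and the scene stay as the last script left them, time stands still between calls to the robot, and variables do not carry over. Pictures are saved under pics/ and viewed, at most 10 in all, crops included, and the job is handed in when it is done.

```bash
mkdir -p pics
cat > h.py <<'E'
import numpy as np, cv2
from station import env, read_camera
from scipy.spatial.transform import Rotation as R
def att(a):
    a=np.array(a,float)
    return a if a.shape==(3,3) else (R.from_rotvec(a).as_matrix() if a.size==3 else R.from_quat(a).as_matrix())
def save(n,c): cv2.imwrite(f'pics/{n}.png',c['image'][...,::-1])
E
python3 - <<'E'
from h import *
s=env.state(); print(s)
for n in ('scene','top','wrist'):
    c=read_camera(n); save(n+'0',c); print(n,{k:np.array(v).tolist() for k,v in c.items() if k!='image'})
a=[cv2.imread(f'pics/{n}0.png') for n in('scene','top')]
E
```

```text
{'time': 0.0, 'joint_pos': array([-1.41448132,  0.42672281,  0.07382846,  1.60663656, -0.03410833,
        1.11080851, -0.06713836]), 'qvel': array([-0.00024778, -0.00068719,  0.00085301,  0.00115678, -0.00049126,
        0.00100723, -0.000686  ]), 'joint_efforts': array([-1.05369658e-03, -9.49842167e+01,  3.76051202e+00, -4.63497412e+01,
        1.92630209e-02,  1.02598546e-02,  1.31356907e-05]), 'ee_pos': array([0.20309748, 0.64322944, 0.19940305]), 'tool_rot': array([-4.78568991e-01, -3.10480475e+00,  2.05926855e-03]), 'contact_force': array([-0.08069174,  0.3540594 , -0.71462981]), 'ft_torque': array([-0.01657739, -0.0169782 , -0.07732794]), 'grip_force': 0.0, 'gripper_width': 0.08502383683940536}
scene {'camera_matrix': [[519.5551496816174, 0.0, 283.2287186312776], [0.0, 519.5551496816174, 207.21698130900788], [0.0, 0.0, 1.0]], 'k1': 0.03261097971650282, 'xyz': [-0.5040654926429557, -0.7216828573599985, 0.8703692575037171], 'attitude': [0.9376582967079019, -0.5075710191020772, -0.8734420673781557]}
top {'camera_matrix': [[389.05611633079684, 0.0, 285.68548300175655], [0.0, 389.05611633079684, 213.49690557074587], [0.0, 0.0, 1.0]], 'k1': -0.014365352946184646, 'xyz': [0.4590484549750786, -0.022282852526551013, 1.2175679117208946], 'attitude': [0.08894261731587164, -0.04852275970593214, -1.6000225535712573]}
wrist {'camera_matrix': [[355.9146250123064, 0.0, 280.418598487369], [0.0, 355.9146250123064, 211.61378791443275], [0.0, 0.0, 1.0]], 'k1': -0.05198597845884159, 'hand_eye': [[-0.0007191074853304065, 0.9560253318236541, 0.2932832211291582, 0.07482696770740499], [0.9999997006701881, 0.0006037354077564493, 0.00048390400923577096, -0.0011886340581019894], [0.000285559025903962, 0.2932834813197423, -0.956025479807423, -0.17356510187901752], [0.0, 0.0, 0.0, 1.0]]}
```

View pics/scene0.png

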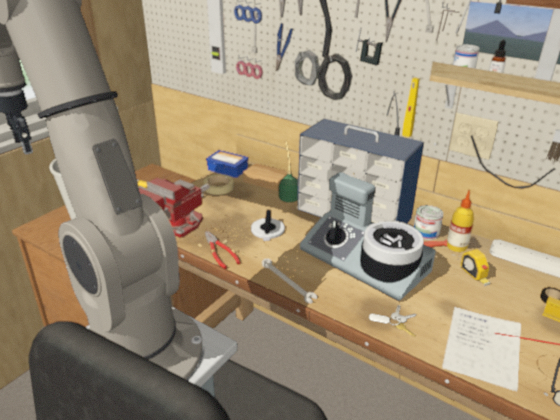

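View pics/top0.png

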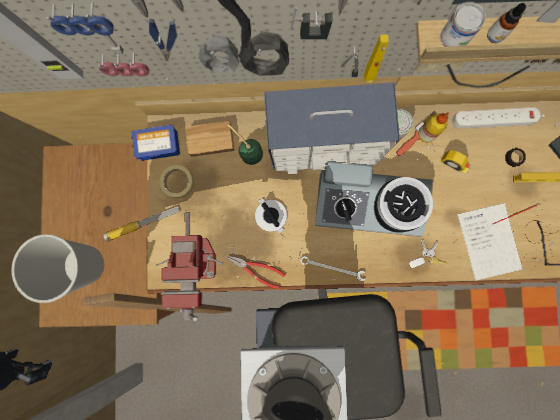

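Scene: lid on bench at scene (268,228)/top (270,214); tumbler bowl at top (404,202), selector at top (345,207), pliers (258,270), wrench (333,267) in top. Gripper is far left.

```bash
cat >> h.py <<'E'
def ray(c,px,tool=None):
    """camera origin and unit directions for Nx2 pixels; tool=(pos,rotvec) for wrist"""
    px=np.array(px,float).reshape(-1,1,2)
    u=cv2.undistortPoints(px,np.array(c['camera_matrix']),np.array([c['k1'],0,0,0.])).reshape(-1,2)
    d=np.c_[u[:,0],-u[:,1],-np.ones(len(u))]
    if tool is None: M,o=att(c['attitude']),np.array(c['xyz'])
    else:
        H=np.array(c['hand_eye']); T=R.from_rotvec(tool[1]).as_matrix()
        M,o=T@H[:3,:3],T@H[:3,3]+tool[0]
    d=d@M.T
    return o,d/np.linalg.norm(d,axis=1)[:,None]
def plane(od,z):
    o,d=od; return o+d*((z-o[2])/d[:,2])[:,None]
def meet(*ods):
    """least squares point of single rays, residual distances"""
    A=sum(np.eye(3)-np.outer(d[0],d[0]) for o,d in ods); b=sum((np.eye(3)-np.outer(d[0],d[0]))@o for o,d in ods)
    p=np.linalg.solve(A,b); return p,[np.linalg.norm(np.cross(p-o,d[0])) for o,d in ods]
def look(n):
    s=env.state(); c=read_camera('wrist'); save(n,c)
    np.savez(f'pics/{n}.npz',pos=s['ee_pos'],rot=s['tool_rot'],**c); return s
def load(n):
    z=np.load(f'pics/{n}.npz'); return z,(z['pos'],z['rot'])
def down(yaw):
    """tool pointing down, tool y axis at yaw from world x"""
    y=np.array([np.cos(yaw),np.sin(yaw),0]); z=np.array([0,0,-1.]); x=np.cross(y,z)
    return R.from_matrix(np.c_[x,y,z]).as_rotvec()
E
python3 - <<'E'
from h import *
S=read_camera('scene');T=read_camera('top')
for n,a,b in (('lid',(268,220),(270,214)),('bowl',(391,243),(404,203)),('sel',(336,233),(345,207)),):
    p,r=meet(ray(S,[a]),ray(T,[b])); print(n,p.round(3),np.round(r,4))
p=plane(ray(T,[(320,230),(434,237)]),0.08); print(p)
for yaw in np.arange(-3,3.2,.4):
    print(round(yaw,1),*[None if (q:=env.solve_ik(P,down(yaw))) is None else np.round(q,2) for P in ([.42,.07,.33],[.42,-.25,.38])])
for y,x in ((520,80),): pass
E
```

```text
lid [0.564 0.054 0.03 ] [0.0008 0.0008]
bowl [ 0.576 -0.335  0.097] [0.0019 0.0019]
sel [ 0.574 -0.171  0.065] [0.0008 0.0008]
[[ 0.50740192 -0.09329286  0.08      ]
 [ 0.47699343 -0.42220335  0.08      ]]
-3.0 [-1.53 -0.37  0.95  1.98  0.31  1.39  2.61] [ 0.52  0.   -0.11  1.75  0.    1.39 -2.6 ]
-2.6 None [ 0.52  0.   -0.11  1.75  0.    1.39 -2.2 ]
-2.2 [ 0.91 -0.09 -1.11  1.9  -0.09  1.29 -2.37] [ 0.15 -0.02  0.26  1.76  0.    1.39 -1.8 ]
-1.8 [-1.1  -0.19  0.68  1.98  0.13  1.32 -2.26] [-1.07 -0.35  1.19  1.8   0.32  1.48 -1.73]
-1.4 [-1.08 -0.19  0.67  1.98  0.12  1.32 -1.85] [-1.16 -0.46  1.17  1.8   0.42  1.54 -1.44]
-1.0 [-1.18 -0.22  0.74  1.98  0.15  1.33 -1.48] [-1.16 -0.46  1.17  1.8   0.42  1.54 -1.04]
-0.6 [-1.12 -0.2   0.7   1.98  0.13  1.32 -1.06] [-1.15 -0.45  1.17  1.8   0.41  1.53 -0.63]
-0.2 [-1.09 -0.19  0.67  1.98  0.12  1.32 -0.65] [-1.15 -0.45  1.17  1.8   0.41  1.53 -0.23]
0.2 [-1.05 -0.18  0.65  1.97  0.11  1.32 -0.24] [-1.15 -0.45  1.17  1.8   0.42  1.54  0.17]
0.6 [-1.02 -0.18  0.62  1.97  0.11  1.31  0.17] [-1.16 -0.46  1.17  1.8   0.42  1.54  0.56]
1.0 [-0.98 -0.17  0.59  1.97  0.1   1.31  0.57] [-1.16 -0.47  1.17  1.8   0.43  1.54  0.95]
1.4 [-0.95 -0.16  0.56  1.97  0.09  1.31  0.98] [-0.81 -0.15  1.12  1.79  0.14  1.41  1.68]
1.8 [-0.91 -0.16  0.53  1.97  0.08  1.31  1.39] [-0.81 -0.15  1.12  1.79  0.14  1.41  2.08]
2.2 [-0.88 -0.15  0.51  1.97  0.08  1.31  1.8 ] [-0.81 -0.15  1.12  1.79  0.14  1.41  2.48]
2.6 [-0.86 -0.15  0.48  1.97  0.07  1.31  2.2 ] [-1.11 -0.4   1.18  1.8   0.37  1.51  2.62]
3.0 [-0.83 -0.15  0.46  1.97  0.07  1.31  2.61] None
```

Run:
```python
from h import *
s=env.state()
q=env.solve_ik([.45,.12,.36],down(1.57)); print(q)
q0=s['joint_pos'].copy()
# rough route: only base swing, keep other joints
env.servo_line([.203,.643,.40],feed=.3)
q=env.solve_ik([.45,.12,.36],down(1.57)); print(np.round(q,2),env.state()['time'])
```

```text
[-0.9110971  -0.07317752  0.48699102  1.85000234  0.03502299  1.3564134
  1.13733259]
[-0.98 -0.08  0.55  1.85  0.04  1.36  1.13] 1.0667
```

Run:
```python
from h import *
env.movej([-.45,-.05,0.02,1.85,0,1.35,1.1]); s=env.state(); print(s['ee_pos'],s['time'])
env.move_pose([.45,.13,.36],down(1.57)); s=look('l1'); print(s['ee_pos'],s['joint_pos'].round(2))
env.servo_line([.45,.0,.36],feed=.25); s=look('l2'); print(s['ee_pos'],s['time'])
env.servo_line([.45,-.19,.40],feed=.25); s=look('t1'); print(s['ee_pos'],s['joint_pos'].round(2))
env.servo_line([.45,-.31,.40],feed=.25); s=look('t2'); print(s['ee_pos'],s['joint_pos'].round(2),s['time'])
a=[cv2.imread(f'pics/{n}.png') for n in ('l1','t1')]
cv2.imwrite('pics/v1.png',cv2.resize(np.vstack([a[0][120:420],a[1][60:420]]),None,fx=.9,fy=.9))
```

```text
[0.43614857 0.13008547 0.35485954] 3.1
[0.45018639 0.13061711 0.3598918 ] [-0.45 -0.03  0.03  1.82  0.    1.35  1.15]
[4.49719832e-01 1.36423906e-04 3.59988185e-01] 4.0667
[ 0.45019866 -0.18851852  0.39959892] [-0.15 -0.03  0.41  1.74  0.01  1.43  1.83]
[ 0.45022505 -0.30932233  0.39963917] [-0.01  0.09  0.54  1.63 -0.05  1.43  2.11] 5.725
```

View pics/v1.png

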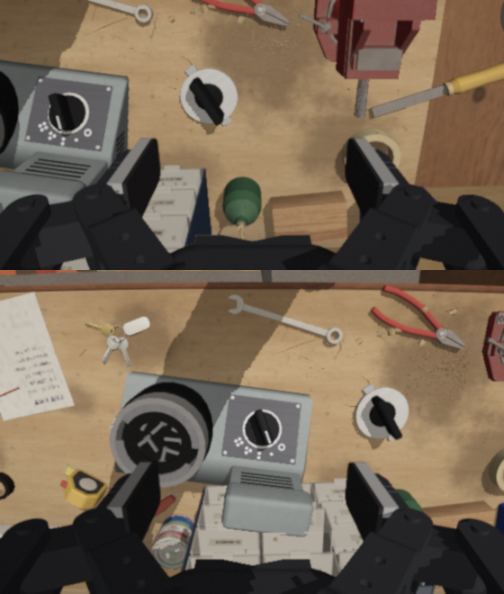

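View pics/t2.png

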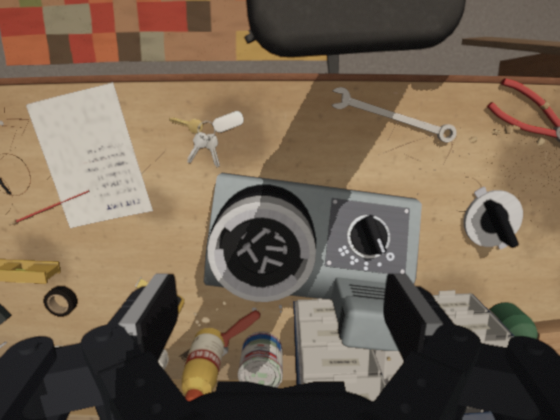

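v1/t2 show lid bar centre at t1≈(427,219), t2≈(499,223); bowl mouth t1≈(178,244), t2≈(262,248); selector t1≈(290,236), t2≈(369,237), pointer toward lower right (between the one-dot/ring side). Next: close views at working yaw.

Run:
```python
from h import *
a,pa=load('t1');b,pb=load('t2')
for n,u,v in (('lid',(427,219),(499,223)),('bowl',(178,244),(262,248)),('sel',(290,236),(369,237))):
    p,r=meet(ray(a,[u],pa),ray(b,[v],pb)); print(n,p.round(4),np.round(r,4))
pl=plane(ray(b,[(480,192),(505,246),(487,207),(512,240)],pb),.01);print(pl.round(3))
# tumbler panel corners
pl=plane(ray(b,[(220,178),(420,200)],pb),.05);print(pl.round(3))
yaw=-.35
x=np.array([-np.sin(yaw),np.cos(yaw),0]); y=np.array([np.cos(yaw),np.sin(yaw),0])
c=np.array([.576,-.335,.30])
for k in (.05+.0,):
  q=env.solve_ik(c+.045*x+.04*y,down(yaw)); print(np.round(q,2))
im=cv2.imread('pics/t2.png')
cv2.imwrite('pics/v2.png',cv2.resize(im[160:300,190:540],None,fx=2.2,fy=2.2,interpolation=cv2.INTER_CUBIC))
env.move_pose([.55,-.25,.36],down(.6)); 
env.move_pose(c+.045*x+.04*y,down(yaw)); s=look('b1'); print(s['ee_pos'],s['joint_pos'].round(2))
env.servo_line(c+.045*x-.04*y,feed=.2); s=look('b2'); print(s['ee_pos'],s['time'])
im=[cv2.imread(f'pics/{n}.png') for n in ('b1','b2')]
cv2.imwrite('pics/v3.png',np.vstack([i[:300] for i in im]))
```

```text
lid [0.5567 0.047  0.0324] [0.0035 0.0035]
bowl [ 0.5709 -0.3369  0.1018] [0.0027 0.0027]
sel [ 0.5703 -0.1751  0.0654] [0.0009 0.0009]
[[0.514 0.02  0.01 ]
 [0.611 0.081 0.01 ]
 [0.54  0.036 0.01 ]
 [0.599 0.092 0.01 ]]
[[ 0.483 -0.401  0.05 ]
 [ 0.517 -0.096  0.05 ]]
[-0.13  0.48  0.74  1.45 -0.33  1.33  0.28]
[ 0.62857628 -0.30664277  0.30052022] [-0.11  0.47  0.7   1.45 -0.31  1.33  0.27]
[ 0.55395775 -0.27856223  0.30115204] 8.2083
```

View pics/v3.png

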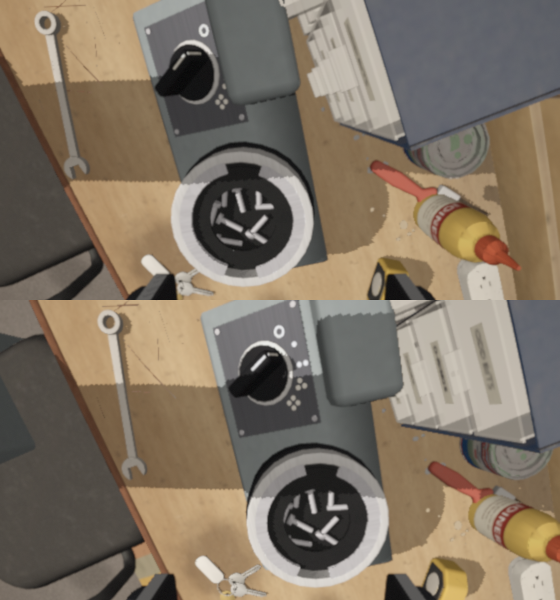

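```bash
cat >> h.py <<'E'
def ring_edges(n,c,r0,r1,sign,N=240):
    im=cv2.GaussianBlur(cv2.cvtColor(cv2.imread(f'pics/{n}.png'),cv2.COLOR_BGR2GRAY),(3,3),0).astype(np.float32)
    t=np.linspace(0,2*np.pi,N,endpoint=False); r=np.arange(r0,r1,.25)
    X=(c[0]+np.cos(t)[:,None]*r).astype(np.float32);Y=(c[1]+np.sin(t)[:,None]*r).astype(np.float32)
    g=np.gradient(cv2.remap(im,X,Y,cv2.INTER_LINEAR),axis=1)*sign
    k=g.argmax(1); ok=g.max(1)>3
    return np.c_[X[np.arange(N),k],Y[np.arange(N),k]][ok]
def circ(P):
    from scipy.optimize import least_squares
    P=P[:,:2]; f=lambda p:np.hypot(P[:,0]-p[0],P[:,1]-p[1])-p[2]
    s=least_squares(f,[*np.median(P,0),.06],loss='soft_l1',f_scale=.0007); return s.x,np.median(abs(f(s.x)))
E
python3 - <<'E'
from h import *
C={'b1':(243,217),'b2':(317,217)}; od=[]
for n,c in C.items():
    z,p=load(n)
    e=ring_edges(n,c,58,80,-1); el=cv2.fitEllipseAMS(e.astype(np.float32)); 
    for zz in (.114,.122,.130):
        print(n,zz,[np.round(v,4) for v in circ(plane(ray(z,e,p),zz))])
    x,_=circ(plane(ray(z,e,p),.122)); 
    # centre ray: towards circle centre at .122
    cc=np.r_[x[:2],.122]; o=ray(z,[c],p)[0]; od.append((o,((cc-o)/np.linalg.norm(cc-o))[None]))
    # dark pixels in annulus 57..62mm = gaps
    g=cv2.cvtColor(cv2.imread(f'pics/{n}.png'),cv2.COLOR_BGR2GRAY); yy,xx=np.mgrid[c[1]-75:c[1]+76,c[0]-75:c[0]+76]
    px=np.c_[xx.ravel(),yy.ravel()]; P=plane(ray(z,px,p),.122)[:,:2]-x[:2]; r=np.hypot(*P.T); v=g[px[:,1],px[:,0]]
    for a0,a1 in ((.053,.056),(.056,.059),(.059,.062)):
        m=(r>a0)&(r<a1)&(v<70); th=np.arctan2(P[m,1],P[m,0]); z2=np.exp(2j*th).mean(); print('gap',m.sum(),np.degrees(np.angle(z2)/2),abs(z2), np.degrees(np.percentile(th[th>0],[2,98]) ), np.degrees(np.percentile(th[th<0],[2,98])))
print(meet(*od))
a=cv2.imread('pics/b1.png')[15:135,135:255];b=cv2.imread('pics/b2.png')[15:135,205:325]
cv2.imwrite('pics/v4.png',cv2.resize(np.hstack([a,b]),None,fx=3.3,fy=3.3,interpolation=cv2.INTER_CUBIC))
E
```

```text
b1 0.114 [array([ 0.5735, -0.3375,  0.0766]), np.float64(0.0008)]
b1 0.122 [array([ 0.5753, -0.3353,  0.0749]), np.float64(0.0008)]
b1 0.13 [array([ 0.5771, -0.3331,  0.0732]), np.float64(0.0007)]
gap 138 66.8943000379084 0.9470546121311031 [51.03250813 82.61574684] [-127.64252489  -97.62663252]Traceback (most recent call last):
  File "<stdin>", line 15, in <module>
    return _quantile_unchecked(
        a, q, axis, out, overwrite_input, method, keepdims, weights)
    return _ureduce(a,
                    func=_quantile_ureduce_func,
    ...<5 lines>...
                    overwrite_input=overwrite_input,
                    method=method)
    r = func(a, **kwargs)
    result = _quantile(arr,
                       quantiles=q,
    ...<2 lines>...
                       out=out,
                       weights=wgt)
    slices_having_nans = np.isnan(arr[-1, ...])
                                  ~~~^^^^^^^^^
IndexError: index -1 is out of bounds for axis 0 with size 0
```

Run:
```python
from h import *
C={'b1':(243,217),'b2':(317,217)}; od=[]
for n,c in C.items():
    z,p=load(n)
    e=ring_edges(n,c,58,80,-1)
    x,_=circ(plane(ray(z,e,p),.122)); print(n,x)
    cc=np.r_[x[:2],.122]; o=ray(z,[c],p)[0]; od.append((o,((cc-o)/np.linalg.norm(cc-o))[None]))
    g=cv2.cvtColor(cv2.imread(f'pics/{n}.png'),cv2.COLOR_BGR2GRAY); yy,xx=np.mgrid[c[1]-75:c[1]+76,c[0]-75:c[0]+76]
    px=np.c_[xx.ravel(),yy.ravel()]; P=plane(ray(z,px,p),.122)[:,:2]-x[:2]; r=np.hypot(*P.T); v=g[px[:,1],px[:,0]]
    for rr in (.053,.055,.057,.059,.061):
        th=np.degrees(np.arctan2(P[:,1],P[:,0])); m=(abs(r-rr)<.001)
        for lo in (40,-140):
            k=m&(th>lo)&(th<lo+60); t=th[k]; d=v[k]; w=d<(np.percentile(d,10)+np.percentile(d,90))/2
            print(rr,lo,np.round(np.percentile(t[w],[3,50,97]),1),np.percentile(d,[10,90]))
print(meet(*od))
a=cv2.imread('pics/b1.png')[15:135,135:255];b=cv2.imread('pics/b2.png')[15:135,205:325]
cv2.imwrite('pics/v4.png',cv2.resize(np.hstack([a,b]),None,fx=3.3,fy=3.3,interpolation=cv2.INTER_CUBIC))
```

```text
b1 [ 0.57529002 -0.33531143  0.0748914 ]
0.053 40 [51.3 66.9 82.5] [ 25. 122.]
0.053 -140 [-127.5 -110.3  -84.4] [ 40. 146.]
0.055 40 [51.9 66.9 82.6] [ 25.  129.8]
0.055 -140 [-128.3 -112.6  -97.8] [ 58. 185.]
0.057 40 [51.4 67.  82.3] [ 24. 129.]
0.057 -140 [-127.7 -113.7  -97.6] [ 98. 187.]
0.059 40 [51.4 67.  82.5] [ 23. 130.]
0.059 -140 [-127.5 -112.6  -98.2] [101.7 187. ]
0.061 40 [51.7 67.1 82.2] [ 27. 130.]
0.061 -140 [-128.3 -113.6  -98.4] [102. 188.]
b2 [ 0.57471732 -0.33483216  0.07517086]
0.053 40 [51.9 66.8 83. ] [ 27. 132.]
0.053 -140 [-133.8 -114.2  -92.9] [ 41.7 153.1]
0.055 40 [52.3 67.5 82.6] [ 28. 136.]
0.055 -140 [-127.4 -111.7  -97.4] [ 50. 188.]
0.057 40 [53.  67.7 82.8] [ 25.6 135.4]
0.057 -140 [-126.7 -111.6  -97.7] [102.1 194. ]
0.059 40 [52.2 67.8 82.6] [ 25. 136.]
0.059 -140 [-127.4 -115.2  -98.9] [107. 194.]
0.061 40 [52.8 67.5 82.3] [ 32. 136.]
0.061 -140 [-127.5 -111.9  -97.5] [108. 194.]
(array([ 0.57464439, -0.33606158,  0.11887593]), [np.float64(0.00012008550093081019), np.float64(0.00012008550093059861)])
```

View pics/v4.png

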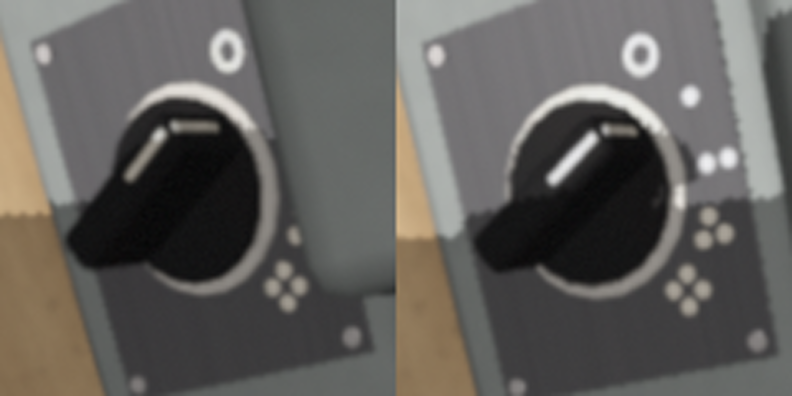

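b1/b2 crop: selector pointer line aims at the one-dot mark (b2: line (550,183)→(597,135), disc centre (597,190), dot (690,96)), so it stands at 0.471 and needs +54° clockwise. Now the lid close-up.

Run:
```python
from h import *
yaw=np.radians(-55)
x=np.array([-np.sin(yaw),np.cos(yaw),0]); y=np.array([np.cos(yaw),np.sin(yaw),0])
c=np.array([.56,.05,.27])
env.move_pose(c+.045*x-.04*y,down(yaw)); s=look('d1'); print(s['ee_pos'],s['joint_pos'].round(2))
env.servo_line(c+.045*x+.04*y,feed=.2); s=look('d2'); print(s['ee_pos'],s['time'])
im=[cv2.imread(f'pics/{n}.png') for n in ('d1','d2')]
cv2.imwrite('pics/v5.png',np.vstack([i[:300] for i in im]))
```

```text
[0.57431122 0.10737012 0.2700654 ] [-0.86  0.26  0.69  1.76 -0.18  1.19 -1.08]
[0.6199813  0.04176412 0.26987755] 10.3083
```

View pics/v5.png

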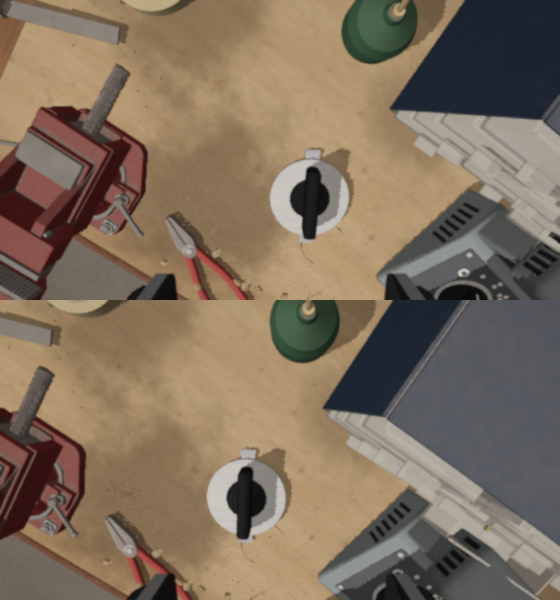

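Run:
```python
from h import *
C={'d1':(310,197),'d2':(246,197)}; od=[]; tips={}
for n,c in C.items():
    z,p=load(n); e=ring_edges(n,c,30,48,-1)
    for zz in (.005,.010,.015): print(n,zz,[np.round(v,4) for v in circ(plane(ray(z,e,p),zz))])
    x,_=circ(plane(ray(z,e,p),.010)); cc=np.r_[x[:2],.01]; o=ray(z,[c],p)[0]; od.append((o,((cc-o)/np.linalg.norm(cc-o))[None]))
    g=cv2.cvtColor(cv2.imread(f'pics/{n}.png'),cv2.COLOR_BGR2GRAY); m=np.zeros_like(g); cv2.circle(m,c,50,255,-1)
    m=((g<55)&(m>0)).astype(np.uint8); k,l,st,ce=cv2.connectedComponentsWithStats(m); b=l==l[c[1],c[0]] if l[c[1],c[0]] else l==1+st[1:,4].argmax()
    yy,xx=np.nonzero(b); q=np.c_[xx,yy]; far=q[np.hypot(*(q-c).T)>21.5]
    P=plane(ray(z,far,p),.049)[:,:2]; vx,vy,_,_=cv2.fitLine(P.astype(np.float32),cv2.DIST_L2,0,.01,.01).ravel(); 
    al=P@[vx,vy]; mid=(al.min()+al.max())/2; cen=P.mean(0); cen=cen+(mid-cen@[vx,vy])*np.array([vx,vy])
    print(n,'bar ang',np.degrees(np.arctan2(vy,vx)),'len',np.ptp(al),'mid',cen,'rows',yy.min(),yy.max())
    tips[n]=[far[far[:,1]<c[1]-15][far[far[:,1]<c[1]-15][:,1].argmin()],far[far[:,1].argmax()]]
    tips[n][0]=far[far[:,1]<=far[:,1].min()+2].mean(0); tips[n][1]=far[far[:,1]>=far[:,1].max()-2].mean(0)
print('disc',meet(*od))
(a,pa),(b,pb)=load('d1'),load('d2')
for i in (0,1): print('tip',meet(ray(a,[tips['d1'][i]],pa),ray(b,[tips['d2'][i]],pb)))
```

```text
d1 0.005 [array([0.5605, 0.0521, 0.0501]), np.float64(0.0003)]
d1 0.01 [array([0.5614, 0.0532, 0.0496]), np.float64(0.0003)]
d1 0.015 [array([0.5622, 0.0543, 0.049 ]), np.float64(0.0003)]
d1 bar ang 32.394417 len 0.0851119050080213 mid [0.56413571 0.05646877] rows 167 238
d2 0.005 [array([0.5601, 0.0528, 0.05  ]), np.float64(0.0003)]
d2 0.01 [array([0.5615, 0.0531, 0.0495]), np.float64(0.0003)]
d2 0.015 [array([0.5629, 0.0535, 0.0489]), np.float64(0.0003)]
d2 bar ang 30.459131 len 0.08544226411200012 mid [0.56617158 0.05366993] rows 167 238
disc (array([0.56129389, 0.05306525, 0.00939389]), [np.float64(1.7667861269801248e-05), np.float64(1.7667861269772998e-05)])
tip (array([0.59493094, 0.07340327, 0.01435954]), [np.float64(2.9809748957139243e-05), np.float64(2.9809748957181432e-05)])
tip (array([0.52914199, 0.03256301, 0.04517128]), [np.float64(3.8234207650203375e-05), np.float64(3.82342076502977e-05)])
```

Run:
```python
from h import *
yaw=np.radians(31.4-90); P=np.array([.5613,.0531])
env.move_pose([*P,.11],down(yaw)); env.gripper_to(.05)
r=env.servo_line([*P,.022],feed=.08,f_stop=8); s=env.state(); print(r,s['ee_pos'],s['contact_force'].round(1),s['time'])
env.gripper_to(.0); s=env.state(); print(s['gripper_width'],s['grip_force'],s['ee_pos'],s['time'])
r=env.servo_line([*P,.26],feed=.2); s=env.state(); print(s['gripper_width'],s['grip_force'],s['contact_force'].round(1))
q=env.solve_ik([.575,-.335,.26],down(np.radians(67.3-90))); print(np.round(q,2))
env.move_pose([.575,-.335,.26],down(np.radians(67.3-90))); env.servo_line([.575,-.335,.165],feed=.15)
s=look('e1'); c=read_camera('top'); save('etop',c); print(s['ee_pos'],s['tool_rot'],s['joint_pos'].round(2),s['contact_force'].round(1),s['time'])
c2=read_camera('scene'); save('escene',c2)
a=cv2.resize(c['image'][130:280,320:480,::-1],None,fx=2.5,fy=2.5); b=cv2.resize(c2['image'][170:320,300:460,::-1],None,fx=2.5,fy=2.5)
cv2.imwrite('pics/v6.png',np.hstack([a,b]))
```

```text
False [0.56165242 0.05317322 0.02246786] [ 0.1 -0.1 -0.1] 12.7667
0.0003353438268662424 0.0 [0.56132134 0.05314913 0.02203353] 13.3
0.00024640999811685344 0.0 [ 0.4 -0.2  0.1]
[-0.13  0.46  0.79  1.59 -0.34  1.24  0.33]
[ 0.5754521  -0.33520937  0.16587475] [2.61430335e+00 1.74042185e+00 6.87505731e-04] [-0.09  0.54  0.74  1.69 -0.41  1.07  0.38] [-1.2 -1.3  0.6] 16.8667
```

View pics/e1.png

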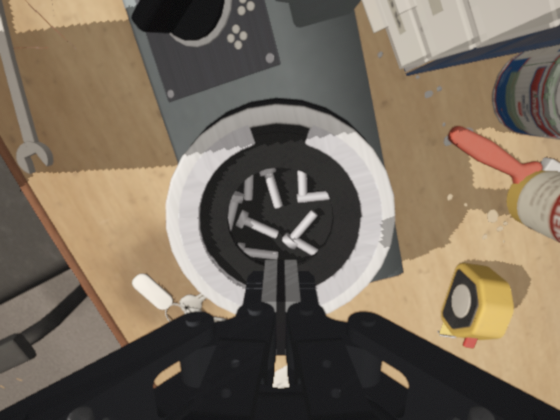

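e1: the fingers closed empty (tips at (280,265)) above the bowl mouth (280,215) – the lid was not picked up. Checking numerically where the lid is now.

Run:
```python
from h import *
T=read_camera('top'); S=read_camera('scene')
for n,cam,c,R_ in (('top',T,(270,214),45),('scene',S,(268,228),45)):
    old=cv2.imread(f'pics/{n}0.png') ; new=cam['image'][...,::-1]
    for im,t in ((old,'old'),(new,'new')):
        g=im.astype(int); m=((g.min(2)>165)&(np.ptp(g,axis=2)<40)).astype(np.uint8); w=np.zeros_like(m); cv2.circle(w,c,R_,1,-1); m*=w
        d=((g.max(2)<50).astype(np.uint8))*w
        for k in (m,d):
            nn,l,st,ce=cv2.connectedComponentsWithStats(k); i=1+st[1:,4].argmax() if nn>1 else None
            print(n,t,None if i is None else (st[i].tolist(),ce[i].round(1)))
# project lid point in the e1-independent top view and check TCP in top0: where does the true tip appear
s=env.state(); 
def proj(cam,P):
    M=att(cam['attitude']); q=(np.array(P)-cam['xyz'])@M; u=np.array([q[0],-q[1]])/-q[2]; u=u*(1+cam['k1']*(u@u)); K=cam['camera_matrix']; return K[0][0]*u[0]+K[0][2],K[1][1]*u[1]+K[1][2]
print('lid centre proj',proj(T,[.5613,.0531,.01]),proj(S,[.5613,.0531,.01]),'tcp',proj(T,s['ee_pos']),proj(S,s['ee_pos']))
```

```text
top old ([255, 199, 32, 34, 388], array([268.8, 218.3]))
top old ([262, 203, 17, 24, 221], array([270.6, 214.7]))
top new ([255, 199, 32, 34, 394], array([268.8, 218.4]))
top new ([263, 203, 16, 24, 220], array([270.6, 214.7]))
scene old ([251, 218, 33, 23, 307], array([264.1, 230. ]))
scene old ([261, 211, 14, 22, 116], array([267.8, 223.7]))
scene new ([251, 218, 33, 23, 307], array([264.1, 230. ]))
scene new ([261, 211, 14, 22, 118], array([267.7, 223.5]))
lid centre proj (np.float64(270.99512207616203), np.float64(215.155112144419)) (np.float64(267.565871948665), np.float64(226.01563107739037)) tcp (np.float64(410.55490605392833), np.float64(200.72072473496854)) (np.float64(395.0776750933332), np.float64(220.8298280490881))
```

Run:
```python
from h import *
yaw=np.radians(31.4-90); P=np.array([.5613,.0531])
env.servo_line([.575,-.335,.24],feed=.25)
env.move_pose([.56,.03,.24],down(yaw)); env.move_pose([*P,.09],down(yaw)); s=env.state(); print(s['ee_pos'],s['tool_rot'],R.from_rotvec(s['tool_rot']).as_matrix().round(3).tolist())
r=env.servo_line([*P,.022],feed=.05,f_stop=6); s=env.state(); print(r,s['ee_pos'],s['contact_force'].round(1),s['time'])
look('f1')
```

```text
[0.56222081 0.05197399 0.09108285] [3.02432981e+00 8.47898166e-01 1.32464771e-03] [[0.854, 0.52, 0.001], [0.52, -0.854, -0.0], [0.001, 0.001, -1.0]]
False [0.56148715 0.05315193 0.02226715] [0.  0.2 0.5] 21.1
```

View pics/f1.png

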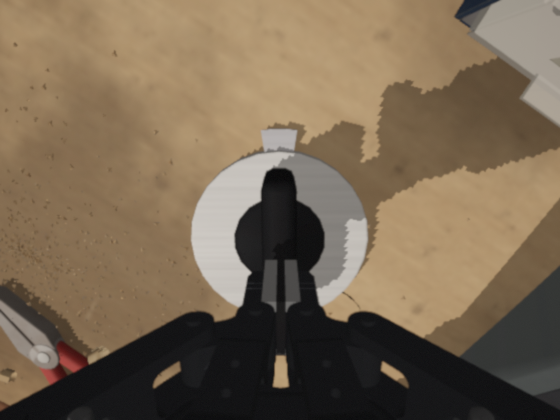

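f1: shut fingers (front tip edge at row ≈262) stand over the bar (rows 168–260) without touching although TCP z reads 0.022; pad front edge at the stated TCP should appear at row ≈231, so the true tips seem ≈37 mm behind the reported TCP. Confirm by touch on the bar's top.

Run:
```python
from h import *
P=np.array([.5613,.0531])
r=env.servo_line([*P,-.008],feed=.03,f_stop=4); s=env.state(); print(r,s['ee_pos'],s['contact_force'].round(1),s['ft_torque'].round(2),s['time'])
```

```text
True [0.56153445 0.05319106 0.01788795] [-2.7 -0.1 12.5] [-0.   0.6  0. ] 21.5417
```

Run:
```python
from h import *
P=np.array([.5613,.0531])
env.servo_line([*P,.075],feed=.15); env.gripper_to(.05)
r=env.servo_line([*P,-.006],feed=.1,f_stop=6); s=env.state(); print(r,s['ee_pos'],s['contact_force'].round(1))
env.gripper_to(0); s=env.state(); zg=s['ee_pos'][2]; print(s['gripper_width'],s['grip_force'],s['ee_pos'],s['time'])
if s['gripper_width']>.012:
    env.servo_line([*P,.25],feed=.2); s=env.state(); print(s['gripper_width'],s['contact_force'].round(1),s['time'])
    np.savetxt('zg.txt',[zg])
```

```text
False [ 0.56169045  0.05304582 -0.00555705] [ 0.2  0.4 -1. ]
0.014668122318481878 59.22327160835266 [ 0.5615834   0.05331605 -0.00538349] 23.975
0.014951428470149797 [-0.3  0.1 -3. ] 25.4083
```

Run:
```python
from h import *
B=[.575,-.335]; yaw=np.radians(67.3-90); zg=float(np.loadtxt('zg.txt'))
env.move_pose([*B,.25],down(yaw)); env.servo_line([*B,.130],feed=.2); s=env.state(); f0=s['contact_force']; print(s['ee_pos'],f0.round(1),s['gripper_width'],s['time'])
for u in (.118,.114,.110,.104):
    r=env.servo_line([*B,u+zg],feed=.04,f_stop=22); s=env.state(); print(u,r,'under',(s['ee_pos'][2]-zg).round(4),s['ee_pos'][:2],(s['contact_force']-f0).round(1),s['ft_torque'].round(2),s['time'])
    if r: break
print(s['joint_pos'].round(3))
```

```text
[ 0.57560838 -0.33520946  0.13108046] [ 0.5  0.1 -2.6] 0.014972479752750838 27.6
0.118 False under 0.1179 [ 0.57493766 -0.33506116] [-1.5 -0.2  0.2] [ 0.    0.01 -0.04] 28.1833
0.114 False under 0.1141 [ 0.57505353 -0.33508248] [-1.6  0.1  3.6] [0.09 0.05 0.01] 28.4333
0.11 False under 0.1101 [ 0.57520815 -0.33510216] [-0.9 -0.4  5. ] [ 0.05 -0.05 -0.01] 28.6833
0.104 False under 0.1043 [ 0.57527303 -0.33515907] [ 0.  -0.1  9.2] [ 0.09  0.02 -0.01] 28.9833
[-0.105  0.634  0.774  1.747 -0.523  0.978  0.477]
```

Run:
```python
from h import *
B=[.575,-.335]; zg=float(np.loadtxt('zg.txt')); yaw=np.radians(67.3-90)
q=np.array(env.solve_ik([*B,.1037+zg],down(yaw))); print((q-env.state()['joint_pos']).round(4))
for d in (15,30,45,60,70,75,77):
    t=q.copy(); t[6]-=np.radians(d); env.movej(t); s=env.state()
    y=R.from_rotvec(s['tool_rot']).as_matrix()[:,1]; a=np.degrees(np.arctan2(y[1],y[0]))
    print(d,'yaw',a.round(2),'under',(s['ee_pos'][2]-zg).round(4),s['ee_pos'][:2].round(4),s['contact_force'].round(1),s['ft_torque'].round(2),s['gripper_width'].round(4),s['time'])
    if abs(s['ft_torque'][2])>2.5: break
```

```text
[ 0.0002  0.0005 -0.0004  0.0007 -0.0003 -0.0006  0.0002]Traceback (most recent call last):
  File "<stdin>", line 7, in <module>
AttributeError: 'float' object has no attribute 'round'
```

Run:
```python
from h import *
B=[.575,-.335]; zg=float(np.loadtxt('zg.txt')); yaw=np.radians(67.3-90)
q=np.array(env.solve_ik([*B,.1037+zg],down(yaw-np.radians(15)))); print((q-env.state()['joint_pos']).round(4))
for d in (15,40,60,70,75,77):
    t=q.copy(); t[6]-=np.radians(d-15); env.movej(t); s=env.state()
    y=R.from_rotvec(s['tool_rot']).as_matrix()[:,1]; a=np.degrees(np.arctan2(y[1],y[0]))
    print(d,'yaw',round(float(a),2),'under',round(float(s['ee_pos'][2]-zg),4),s['ee_pos'][:2].round(4),s['contact_force'].round(1),s['ft_torque'].round(2),round(float(s['gripper_width']),4),s['time'])
    if abs(s['ft_torque'][2])>2.5: break
```

```text
[ 0.      0.0004 -0.0004  0.0006 -0.0001 -0.0003  0.0008]
15 yaw -37.71 under 0.1042 [ 0.5752 -0.3352] [-1.2  0.5  6.9] [ 0.02  0.03 -0.12] 0.0153 29.6
40 yaw -62.73 under 0.1043 [ 0.5753 -0.3353] [1.3 0.2 6.7] [ 0.01  0.02 -0.06] 0.015 30.1083
60 yaw -82.74 under 0.1042 [ 0.5752 -0.3353] [-0.3  0.7  5.8] [ 0.07 -0.   -0.13] 0.0146 30.55
70 yaw -92.77 under 0.1042 [ 0.5753 -0.3352] [ 0.6 -0.7  6.3] [ 0.06  0.   -0.18] 0.015 30.8417
75 yaw -97.76 under 0.1043 [ 0.5753 -0.3352] [-0.6 -0.7  5.4] [ 0.    0.   -0.15] 0.0145 31.0917
77 yaw -99.72 under 0.1042 [ 0.5753 -0.3352] [ 0.5 -0.4  6.9] [ 0.01 -0.02 -0.14] 0.0145 31.3417
```

Run:
```python
from h import *
B=[.575,-.335]; zg=float(np.loadtxt('zg.txt')); yaw=np.radians(67.3-90)
q=np.array(env.solve_ik([*B,.1037+zg],down(yaw-np.radians(77))))
for d in (79,80.5,82,83.5,85):
    t=q.copy(); t[6]-=np.radians(d-77); env.movej(t); s=env.state()
    y=R.from_rotvec(s['tool_rot']).as_matrix()[:,1]; a=np.degrees(np.arctan2(y[1],y[0]))
    print(d,'yaw',round(float(a),2),'under',round(float(s['ee_pos'][2]-zg),4),s['contact_force'].round(1),s['ft_torque'].round(2),s['time'])
    if abs(s['ft_torque'][2])>.6: break
```

```text
79 yaw -101.73 under 0.1043 [-0.9 -1.1  7.2] [-0.46  0.11  0.1 ] 31.5917
80.5 yaw -103.17 under 0.1043 [-0.9 -2.9  4.6] [-0.7   0.15  1.07] 31.8417
```

Run:
```python
from h import *
B=[.575,-.335]; zg=float(np.loadtxt('zg.txt')); yaw=np.radians(67.3-90)
q=np.array(env.solve_ik([*B,.1037+zg],down(yaw-np.radians(80)))); t=q.copy(); t[6]+=np.radians(3); env.movej(t)
for u in (.106,.108,.110,.1115):
    r=env.servo_line([*B,u+zg],feed=.02,f_stop=15); s=env.state(); y=R.from_rotvec(s['tool_rot']).as_matrix()[:,1]
    print(u,r,'under',(s['ee_pos'][2]-zg).round(4),np.degrees(np.arctan2(y[1],y[0])),s['contact_force'].round(1),s['ft_torque'].round(2),s['time'])
    if r: break
```

```text
0.106 False under 0.1066 -99.71217407685538 [ 0.4 -1.2  5.4] [-0.31  0.06  0.04] 32.3583
0.108 False under 0.1083 -99.71342633873992 [-0.4 -3.   3.6] [-0.45  0.05 -0.04] 32.6083
0.11 False under 0.1101 -99.70811549616656 [-0.2 -2.   2.9] [-0.34  0.01  0.03] 32.8583
0.1115 False under 0.1102 -99.6940087881272 [  6.3  -7.6 -19.1] [-1.67 -1.43 -0.01] 33.1083
```

```bash
cat >> h.py <<'E'
ty=np.radians(-7.8); xt=np.array([np.cos(ty),np.sin(ty),0]); yt=np.array([-np.sin(ty),np.cos(ty),0]); ez=np.array([0,0,1.])
A=np.radians(26); nn=np.cos(A)*ez-np.sin(A)*xt; uu=np.cos(A)*xt+np.sin(A)*ez
def selrot(deg,sg=1):
    """tool on the selector axis, closing across a bar 'deg' ccw of up-slope"""
    v=np.cos(np.radians(deg))*uu+np.sin(np.radians(deg))*yt; y=sg*np.cross(nn,v); z=-nn
    return R.from_matrix(np.c_[np.cross(y,z),y,z]).as_rotvec()
E
python3 - <<'E'
from h import *
B=[.575,-.335]; zg=float(np.loadtxt('zg.txt'))
env.servo_line([*B,.110+zg],feed=.05); env.gripper_to(.05); env.servo_line([*B,.28],feed=.2); s=env.state(); print(s['time'],s['contact_force'].round(1))
G=np.array([.57,-.175,.085])
for sg in (1,-1):
    for P,d in ((G+.14*nn,27),(G-.0385*nn,27),(G-.0385*nn,-27)):
        q=env.solve_ik(P,selrot(d,sg)); print(sg,d,None if q is None else np.round(q,2))
E
```

```text
34.8167 [ 0.3  0.6 -0.2]
1 27 [-0.72 -0.17  0.89  2.29  0.22  0.51  1.93]
1 27 [ 1.07  0.56 -1.03  2.19  1.3   0.45  0.97]
1 -27 [ 0.63  0.39 -0.49  2.22  0.9   0.19  0.32]
-1 27 [-0.59 -0.13  0.78  2.29  0.14  0.5  -1.14]
-1 27 [ 0.63  0.39 -0.49  2.22  0.9   0.19 -1.87]
-1 -27 None
```

Run:
```python
from h import *
G=np.array([.57,-.175,.085]); X=R.from_rotvec(selrot(27)).as_matrix()
print(np.round(env.solve_ik(G+.17*nn+.04*X[:,1],selrot(27)),2))
env.move_pose(G+.17*nn+.04*X[:,1]+.02*X[:,0],selrot(27)); s=look('s1'); print(s['joint_pos'].round(2),s['time'])
env.servo_line(G+.17*nn-.04*X[:,1]+.02*X[:,0],feed=.15); s=look('s2'); print(s['joint_pos'].round(2),s['time'])
for d in (27,0,-27):
    for h in (.03,-.0385): 
        q=env.solve_ik(G+h*nn,selrot(d)); print(d,h,None if q is None else np.round(q,2))
im=[cv2.imread(f'pics/{n}.png') for n in ('s1','s2')]
cv2.imwrite('pics/v7.png',np.vstack([i[:300] for i in im]))
```

```text
[-0.99 -0.43  0.88  2.33  0.66  0.73  1.42]
[-0.71 -0.33  0.72  2.36  0.46  0.62  1.62] 37.125
[-0.81 -0.33  0.99  2.26  0.4   0.64  1.86] 37.8583
27 0.03 [-0.03  0.2   0.27  2.28 -0.38  0.24  2.48]
27 -0.0385 [ 0.63  0.39 -0.49  2.22  0.9   0.19  1.27]
0 0.03 [-0.2   0.21  0.46  2.28 -0.56  0.25  2.18]
0 -0.0385 [ 0.63  0.39 -0.49  2.22  0.9   0.19  0.8 ]
-27 0.03 [-0.21  0.21  0.48  2.29 -0.57  0.26  1.73]
-27 -0.0385 [ 0.63  0.39 -0.49  2.22  0.9   0.19  0.32]
```

View pics/v7.png

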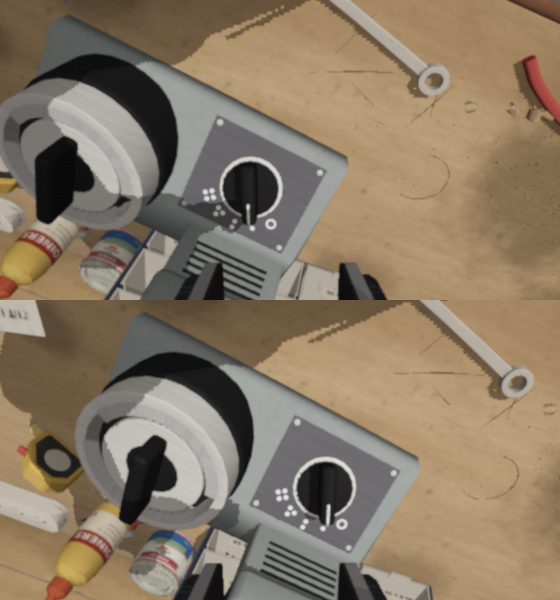

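v7: lid sits in the bowl; selector disc centre s1 (250,188), s2 (324,188); panel screws s1 (220,122),(320,172),(278,247),(183,203), s2 (297,122),(394,172),(348,247),(255,203); pointer at one dot. Triangulating.

Run:
```python
from h import *
K={'s1':[(220,122),(320,172),(278,247),(183,203)],'s2':[(297,122),(394,172),(348,247),(255,203)]}; ods={}; Cn={'s1':(250,188),'s2':(324,188)}; el={}
for n in K:
    z,p=load(n); g=cv2.cvtColor(cv2.imread(f'pics/{n}.png'),cv2.COLOR_BGR2GRAY).astype(float); o=[]
    for x,y in K[n]:
        w=g[y-6:y+7,x-6:x+7]; w=np.clip(w-np.percentile(w,60)-15,0,None); yy,xx=np.mgrid[y-6:y+7,x-6:x+7]; o.append(((w*xx).sum()/w.sum(),(w*yy).sum()/w.sum()))
    print(n,np.round(o,1).tolist()); ods[n]=[ray(z,[q],p) for q in o]
P=[]
for a,b in zip(ods['s1'],ods['s2']):
    q,r=meet(a,b); P.append(q); print(q.round(4),r[0].round(4))
P=np.array(P); c=P.mean(0); nv=np.linalg.svd(P-c)[2][2]; nv*=np.sign(nv[2]); print('centre',c,'normal',nv,'expected',nn,'angle',np.degrees(np.arccos(nv@nn)))
print('edges',np.linalg.norm(P-np.roll(P,-1,0),axis=1), 'right->left dir', np.degrees(np.arctan2(*(P[1]-P[0])[1::-1])),np.degrees(np.arctan2(*(P[2]-P[3])[1::-1])))
Bc=np.array([.575,-.335,.122]); print('rel bowl xt,yt',(c-Bc)@xt,(c-Bc)@yt)
# ring: white outer edge in planes offset from panel
for n in K:
    z,p=load(n); e=ring_edges(n,Cn[n],26,38,-1); o,d=ray(z,e,p)
    for off in (0,.005,.01):
        Q=o+d*((((c+off*nn)-o)@nn)/(d@nn))[:,None]-c; x,r=circ(np.c_[Q@uu,Q@yt]); print(n,off,x.round(4),r.round(5))
```

```text
s1 [[219.8, 121.2], [320.5, 172.0], [278.4, 248.3], [184.1, 202.4]]
s2 [[296.9, 121.2], [393.3, 172.6], [348.4, 248.3], [255.0, 202.9]]
[ 0.5226 -0.2252  0.0331] 0.0
[ 0.5407 -0.1089  0.0293] 0.0001
[ 0.6228 -0.1219  0.0784] 0.0001
[ 0.6129 -0.2378  0.0713] 0.0002
centre [ 0.57476301 -0.17344853  0.0530221 ] normal [-0.44594269  0.04147598  0.89410003] expected [-0.43431527  0.05949379  0.89879405] angle 1.257758587725165
edges [0.11785145 0.09651997 0.11646684 0.0987502 ] right->left dir 81.15918043554603 85.09793422197652
rel bowl xt,yt -0.0221598520482897 0.16002460408860592
s1 0 [ 0.0004 -0.      0.0342] 0.00019
s1 0.005 [-0.0008 -0.0001  0.0337] 0.00019
s1 0.01 [-0.0021 -0.0003  0.0333] 0.00019
s2 0 [0.     0.0006 0.0342] 0.00021
s2 0.005 [-0.0007 -0.0005  0.0338] 0.00021
s2 0.01 [-0.0015 -0.0016  0.0333] 0.00021
```

Run:
```python
from h import *
G=np.array([.5748,-.1734,.0530])+.03*nn
for sg in (1,-1):
  for d in (27,-27):
    for h in (.12,.08,.05,.03,.01,-.01,-.02,-.03,-.0355):
        q=env.solve_ik(G+h*nn,selrot(d,sg)); print(sg,d,h,None if q is None else np.round(q,2))
```

```text
1 27 0.12 [-0.95 -0.19  1.11  2.32  0.33  0.46  1.83]
1 27 0.08 [-0.22  0.07  0.46  2.31 -0.22  0.33  2.32]
1 27 0.05 [-0.39  0.16  0.67  2.32 -0.55  0.28  2.65]
1 27 0.03 [-0.03  0.19  0.27  2.3  -0.4   0.22  2.5 ]
1 27 0.01 [ 0.04  0.24  0.19  2.29 -0.44  0.18  2.54]
1 27 -0.01 [ 0.63  0.32 -0.49  2.25  0.67  0.19  1.48]
1 27 -0.02 [ 0.63  0.34 -0.49  2.25  0.78  0.18  1.37]
1 27 -0.03 [ 0.63  0.37 -0.49  2.24  0.89  0.18  1.26]
1 27 -0.0355 [ 0.63  0.38 -0.49  2.24  0.95  0.18  1.2 ]
1 -27 0.12 [-0.7  -0.1   0.89  2.32  0.1   0.43  1.1 ]
1 -27 0.08 [-0.68  0.08  0.96  2.33 -0.37  0.34  1.55]
1 -27 0.05 [-0.19  0.15  0.44  2.31 -0.4   0.27  1.55]
1 -27 0.03 [-0.18  0.2   0.43  2.31 -0.56  0.23  1.71]
1 -27 0.01 [-0.16  0.25  0.42  2.3  -0.74  0.21  1.88]
1 -27 -0.01 [-0.17  0.31  0.44  2.29 -0.99  0.2   2.12]
1 -27 -0.02 [ 0.63  0.34 -0.49  2.25  0.78  0.18  0.43]
1 -27 -0.03 [ 0.63  0.37 -0.49  2.24  0.89  0.18  0.32]
1 -27 -0.0355 [ 0.63  0.38 -0.49  2.24  0.95  0.18  0.26]
-1 27 0.12 [ 0.52  0.   -0.3   2.27 -0.09  0.42 -0.95]
-1 27 0.08 [-0.97  0.18  1.33  2.33 -0.72  0.4  -0.3 ]
-1 27 0.05 [-0.71  0.24  1.06  2.33 -0.9   0.36 -0.15]
-1 27 0.03 [-0.52  0.26  0.84  2.32 -0.94  0.31 -0.12]
-1 27 0.01 [-0.35  0.28  0.64  2.31 -0.97  0.25 -0.09]
-1 27 -0.01 [-0.17  0.31  0.44  2.29 -0.99  0.2  -0.08]
-1 27 -0.02 [ 0.63  0.34 -0.49  2.25  0.78  0.18 -1.77]
-1 27 -0.03 [ 0.63  0.37 -0.49  2.24  0.89  0.18 -1.88]
-1 27 -0.0355 [ 0.63  0.38 -0.49  2.24  0.95  0.18 -1.94]
-1 -27 0.12 [ 0.52  0.   -0.3   2.27 -0.09  0.42 -1.89]
-1 -27 0.08 [-0.97  0.18  1.33  2.33 -0.72  0.4  -1.24]
-1 -27 0.05 [-0.71  0.24  1.06  2.33 -0.9   0.36 -1.09]
-1 -27 0.03 [-0.52  0.26  0.84  2.32 -0.94  0.31 -1.06]
-1 -27 0.01 [-0.35  0.28  0.64  2.31 -0.97  0.25 -1.03]
-1 -27 -0.01 [-0.17  0.31  0.44  2.29 -0.99  0.2  -1.02]
-1 -27 -0.02 [ 0.63  0.34 -0.49  2.25  0.78  0.18 -2.71]
-1 -27 -0.03 None
-1 -27 -0.0355 None
```

```bash
cat >> h.py <<'E'
G=np.array([.5748,-.1734,.0530])+.03*nn
def selpose(deg,h,dl,sg=1,tip=.005):
    """tip point h above its grip depth (along tool); bar 'deg' ccw of up-slope; tool back leans dl deg towards pointer end"""
    v=np.cos(np.radians(deg))*uu+np.sin(np.radians(deg))*yt; t=np.radians(dl); a=np.cos(t)*nn+np.sin(t)*v
    y=sg*np.cross(nn,v); z=-a
    return G-tip*nn+(h-.0305)*a, R.from_matrix(np.c_[np.cross(y,z),y,z]).as_rotvec()
E
python3 - <<'E'
from h import *
for dl in (8,12):
  for d in (27,0,-27):
    for h in (.14,.1,.06,.02,0):
        q=env.solve_ik(*selpose(d,h,dl)); print(dl,d,h,None if q is None else np.round(q,2))
E
```

```text
8 27 0.14 [-0.99  0.12  1.24  2.21 -0.15  0.56  2.23]
8 27 0.1 [-0.84  0.29  1.16  2.22 -0.52  0.51  2.57]
8 27 0.06 [-0.39  0.27  0.62  2.22 -0.29  0.39  2.33]
8 27 0.02 [-0.32  0.36  0.56  2.21 -0.45  0.32  2.48]
8 27 0 [-0.21  0.39  0.43  2.2  -0.4   0.27  2.43]
8 0 0.14 [-0.9   0.17  1.24  2.19 -0.38  0.62  2.03]
8 0 0.1 [-0.38  0.18  0.66  2.19 -0.3   0.51  1.93]
8 0 0.06 [-0.37  0.29  0.67  2.2  -0.5   0.45  2.11]
8 0 0.02 [-0.35  0.39  0.66  2.19 -0.73  0.41  2.31]
8 0 0 [-0.29  0.42  0.59  2.19 -0.78  0.37  2.36]
8 -27 0.14 [-0.7   0.14  1.08  2.19 -0.45  0.62  1.66]
8 -27 0.1 [-0.28  0.19  0.61  2.19 -0.45  0.53  1.65]
8 -27 0.06 [-0.41  0.32  0.79  2.2  -0.76  0.51  1.94]
8 -27 0.02 [-0.37  0.42  0.76  2.2  -0.97  0.49  2.12]
8 -27 0 [-0.2   0.42  0.54  2.19 -0.9   0.4   2.05]
12 27 0.14 [-0.97  0.23  1.24  2.15 -0.25  0.65  2.3 ]
12 27 0.1 [-0.59  0.23  0.8   2.16 -0.15  0.55  2.18]
12 27 0.06 [-0.43  0.3   0.65  2.17 -0.21  0.47  2.23]
12 27 0.02 [-0.43  0.41  0.68  2.17 -0.44  0.41  2.44]
12 27 0 [-0.35  0.43  0.59  2.17 -0.42  0.37  2.43]
12 0 0.14 [-0.79  0.24  1.16  2.11 -0.41  0.72  2.04]
12 0 0.1 [-0.34  0.22  0.61  2.12 -0.27  0.61  1.89]
12 0 0.06 [-0.43  0.34  0.76  2.14 -0.51  0.56  2.11]
12 0 0.02 [-0.45  0.46  0.81  2.15 -0.75  0.54  2.33]
12 0 0 [-0.41  0.5   0.77  2.14 -0.81  0.51  2.38]
12 -27 0.14 [-0.53  0.19  0.95  2.11 -0.48  0.73  1.7 ]
12 -27 0.1 [-0.29  0.24  0.66  2.12 -0.5   0.64  1.71]
12 -27 0.06 [-0.48  0.41  0.93  2.14 -0.84  0.67  2.01]
12 -27 0.02 [-0.41  0.49  0.85  2.15 -0.96  0.63  2.11]
12 -27 0 [-0.29  0.48  0.68  2.14 -0.92  0.55  2.07]
```

Run:
```python
from h import *
D=10
env.gripper_to(.036); env.move_pose(*selpose(27,.06,D)); s=env.state(); print(s['joint_pos'].round(2),s['contact_force'].round(1),s['time'])
p,r=selpose(27,0,D); hit=env.servo_line(p,frame=r,feed=.06,f_stop=8); s=env.state(); print(hit,(s['ee_pos']-p).round(4),s['joint_pos'].round(2),s['contact_force'].round(1),s['time'])
if not hit:
    env.gripper_to(0); s=env.state(); print(s['gripper_width'],s['grip_force'],(s['ee_pos']-p).round(4),s['contact_force'].round(1),s['ft_torque'].round(2),s['time'])
    for d in (18,0,-14,-27):
        q=env.solve_ik(*selpose(d,0,D)); print(d,None if q is None else np.round(q,2))
```

```text
[-0.41  0.28  0.63  2.19 -0.24  0.43  2.27] [ 0.3 -0.4 -0.2] 39.1583
False [ 0.0001 -0.      0.0003] [-0.26  0.4   0.49  2.18 -0.37  0.32  2.39] [ 0.4  0.6 -1. ] 40.3083
0.013514512005994975 58.8081032037735 [-0.0001  0.0009  0.0004] [-7.9  5.3 13.3] [1.   1.02 0.17] 40.625
18 [-0.24  0.41  0.49  2.17 -0.44  0.34  2.32]
0 [-0.21  0.41  0.49  2.16 -0.59  0.39  2.18]
-14 [-0.18  0.42  0.49  2.16 -0.7   0.42  2.07]
-27 [-0.16  0.42  0.5   2.16 -0.81  0.44  1.97]
```

Run:
```python
from h import *
D=10
for d in np.arange(18,-28,-9):
    p,r=selpose(d,0,D); env.movej(env.solve_ik(p,r)); s=env.state()
    print(d,(s['ee_pos']-p).round(4),s['contact_force'].round(1),'axis torque',round(float(s['ft_torque']@nn),2),round(float(s['gripper_width']),4),s['time'])
    if np.linalg.norm(s['contact_force'])>45: print('STOP'); break
```

```text
18 [-0.0001  0.0009  0.0004] [-7.7  7.  13.9] axis torque -0.32 0.0131 40.875
9 [-0.0001  0.0009  0.0004] [-7.9  6.8 16. ] axis torque -0.2 0.0136 41.125
0 [-0.0002  0.001   0.0004] [-6.7  6.8 13.1] axis torque -0.19 0.0134 41.375
-9 [-0.0002  0.001   0.0004] [-7.8  5.9 14.1] axis torque -0.19 0.0133 41.625
-18 [-0.0002  0.001   0.0004] [-7.1  6.3 12.7] axis torque -0.2 0.0133 41.875
-27 [-0.0002  0.0011  0.0004] [-5.9  4.8 12.5] axis torque -0.11 0.013 42.125
```

Run:
```python
from h import *
D=10
env.gripper_to(.036); p,r=selpose(-27,.08,D); env.servo_line(p,frame=r,feed=.12); s=env.state(); print(s['contact_force'].round(1),s['time'])
X=R.from_rotvec(selrot(27)).as_matrix(); G0=np.array([.57,-.175,.085])
env.move_pose(G0+.17*nn+.04*X[:,1]+.02*X[:,0],selrot(27)); s=look('s3'); print(s['time'])
for n in ('s1','s3'):
    z,pp=load(n); g=cv2.cvtColor(cv2.imread(f'pics/{n}.png'),cv2.COLOR_BGR2GRAY); yy,xx=np.mgrid[140:245,190:310]; px=np.c_[xx.ravel(),yy.ravel()]
    o,d=ray(z,px,pp); v=g[px[:,1],px[:,0]]; T=G+.011*nn; Q=o+d*((T-o)@nn/(d@nn))[:,None]-T; a,b=Q@uu,Q@yt; rr=np.hypot(a,b)
    m=(rr<.030)&(v>130); print(n,m.sum(),'pointer ccw of upslope',np.degrees(np.arctan2(b[m].mean(),a[m].mean())),'r',rr[m].mean(), 'line', np.degrees(np.arctan2(*cv2.fitLine(np.c_[a,b][m].astype(np.float32),cv2.DIST_L2,0,.01,.01).ravel()[1::-1])))
    dk=(rr<.031)&(v<28)  # darkest: bar
# lid: disc fit / bar unaffected in top view
c=read_camera('top'); save('ftop',c); g=c['image'].max(2); w=np.zeros_like(g); cv2.circle(w,(270,214),45,1,-1)
print('lid still on bench pixels',((c['image'].min(2)>190)&(w>0)).sum())
for nm,ctr,rad in (('wrench',(333,267),38),('pliers',(258,270),34),('tape',(176,181),20)):
    o=cv2.imread('pics/top0.png')[...,::-1].astype(int); w=np.zeros(o.shape[:2],np.uint8); cv2.circle(w,ctr,rad,1,-1)
    print(nm,'changed px',((abs(o-c['image']).max(2)>60)&(w>0)).sum())
```

```text
[ 0.1  0.1 -0.4] 43.2917
44.1417
s1 269 pointer ccw of upslope 32.20640344721563 r 0.02482999458667687 line -82.791306
s3 335 pointer ccw of upslope 24.94578520384922 r 0.023436129881630123 line -81.105385
lid still on bench pixels 0
wrench changed px 2744
pliers changed px 0
tape changed px 267
```

Run:
```python
from h import *
for n in ('s1','s3'):
    z,pp=load(n); g=cv2.cvtColor(cv2.imread(f'pics/{n}.png'),cv2.COLOR_BGR2GRAY); yy,xx=np.mgrid[140:245,190:310]; px=np.c_[xx.ravel(),yy.ravel()]
    o,d=ray(z,px,pp); v=g[px[:,1],px[:,0]]; T=G+.011*nn; Q=o+d*((T-o)@nn/(d@nn))[:,None]-T; a,b=Q@uu,Q@yt; rr=np.hypot(a,b)
    for r0 in (.018,.021,):
        m=(rr<r0)&(v>75); print(n,r0,m.sum(),np.degrees(np.arctan2(b[m].mean(),a[m].mean())),px[m].mean(0))
    m=(v>75)&(np.hypot(*(px-(250,188)).T)<24); print(n,'in disc',m.sum(),px[m].mean(0))
```

```text
s1 0.018 47 27.28333483494993 [247.78723404 208.46808511]
s1 0.021 103 9.452492672474596 [243.4368932  210.62135922]
s1 in disc 37 [247.78378378 207.27027027]
s3 0.018 69 -16.188525508021186 [238.47826087 206.5942029 ]
s3 0.021 155 7.449944672252763 [242.27096774 211.14193548]
s3 in disc 41 [237.90243902 203.51219512]
```

Run:
```python
from h import *
for n in ('s1','s3'):
    z,pp=load(n); g=cv2.cvtColor(cv2.imread(f'pics/{n}.png'),cv2.COLOR_BGR2GRAY)
    m=np.zeros_like(g); cv2.circle(m,(250,188),25,1,-1); m=((g>75)&(m>0)).astype(np.uint8)
    k,l,st,ce=cv2.connectedComponentsWithStats(m)
    for i in range(1,k):
        if st[i,4]<4: continue
        px=np.argwhere(l==i)[:,::-1]; o,d=ray(z,px,pp); T=G+.011*nn; Q=o+d*((T-o)@nn/(d@nn))[:,None]-T; a,b=Q@uu,Q@yt
        f=cv2.fitLine(np.c_[a,b].astype(np.float32),cv2.DIST_L2,0,.01,.01).ravel()
        print(n,st[i].tolist(),ce[i].round(1),'pos ang',np.degrees(np.arctan2(b.mean(),a.mean())).round(1),'line',np.degrees(np.arctan2(f[1],f[0])).round(1))
```

```text
s1 [246, 203, 5, 10, 41] [247.8 207.7] pos ang 27.3 line 21.2
s3 [233, 200, 10, 9, 47] [237.4 203.9] pos ang -29.5 line -25.3
```

Run:
```python
from h import *
print(env.finish_job())
```

```text
the job is handed in; nothing more can be done
None
```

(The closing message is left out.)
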